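Air the bathroom with the vent stick

ROBOT

A 7-joint arm with a two-finger parallel gripper is mounted at the origin on the work surface. World frame = base frame: x ahead of the robot, y to its left, z up, the work surface at z = 0. Lengths are in m, angles in rad, forces in N, time in s.
With the tool pointing down it reaches from about 0.4 to 0.85 m from the base axis. Payload 4.5 kg.
Tool frame: the origin (TCP) lies on the centre line of the jaws, within the pads' length; the fingertips stand 14 mm ahead of it and the grasp point (between the pads) lies 5 mm behind it (r.tcp_to_tips is the z of the fingertips in the tool frame, in m); z points along the fingers, y is the direction in which the jaws open and shut (so a half turn about z gives the same grasp; the last joint's range is limited). The gripper opens to 88 mm and grips with 3 to 60 N. Pads are 18 mm wide; open, the fingers measure 123 mm over their backs; the gripper's body (75 mm by 187 mm) begins 45 mm behind the grasp point.
Start: joints at [-1.161, 0.689, -0.195, 1.565, 0.157, 0.902, -0.215], TCP at [0.229, 0.581, 0.253] pointing down, gripper open.
Joint ranges: [-3.01, 3.01], [-0.46, 2.08], [-1.47, 1.51], [0.13, 2.56], [-1, 4.14], [0.04, 2.09], [-2.66, 2.66]. Speed limits (rad/s): [2.57, 2.57, 3.14, 3.14, 3.14, 3.14, 3.14].

INTERFACE

Orientations are given as a unit quaternion [x, y, z, w].
In Python, from plant import r, viewer gives the robot as it stands.
- The arm moves only by the shell command python3 -m inch 'ROWS' [FORCE]. ROWS is JSON, a list of rows, each a list of 3 entries, a list of its own where there are three numbers: the closure, from 0 (fully open) to 1 (shut), then the shift along the tool's x, y, z in cm, then the turn about the tool's z in degrees. In form: [[fingers, [x, y, z], yaw], ...]. A call has 1 to 20 rows; each row is the pose to reach, as a shift and turn from the pose commanded when the call began, along the tool's axes at that moment; what a row does not reach only later rows make up. A row lasts 1/10 s, in which the tool goes at most 50 mm and 8.59 degrees, less where a joint would pass 70% of its speed; a pose out of reach is approached as far as the arm can. A call with a gripper value outside its range is refused whole. The fingers move at their own pace and stop on an object; FORCE is the grip in N (left out, the last holds). Time passes only in rows, so rows that repeat a pose let the fingers close. It gives the time, the measured TCP pose, the force and the opening at its end, in the units of the state.
- r.get_state(): the state, without advancing time (a new reading comes with each control period).
- viewer.snapshot(name): name is "scene" or "top" or "wrist"; returns the picture (400x640x3 uint8, red, green, blue); there is no depth.
- viewer.camera_params(name): a dict with "intrinsics" (3x3 intrinsics, pixels), "k1" (the pictures are not rectified: a ray, as slopes to the right and down, at radius r is drawn at 1 + k1 r^2 times it, then the intrinsics apply), "world_to_cam" (4x4, takes a point from world to camera coordinates). Camera axes: x right, y up, looking along -z (the intrinsics and any distortion apply to the point x, -y, -z); pixel columns grow to the right and rows downward; lengths in m; the calibration is good to about 2 mm. A picture is of the moment at which its call begins: read the wrist's pose just before it. camera_params takes no time and is no camera call; for the wrist camera it gives the pose at the moment of the call.
- r.finish_job(): hands the job in, once; it reports no verdict.
Trained networks look in the newest picture that a camera, given by its name, has taken for a name from the list of things; names that differ only in an ending like _2 or _b are one class to them, and where a whole thing is asked for, a point or a joint stands for the part that bears it (a point fixed in the world has none). Each returns a list of dicts, best first, with "p" (0 to 1); they miss things now and then, are a little off and sometimes report something else, mostly with a low value. They report only what shows in the picture. A call takes as long as a camera call. They do not tell look-alikes from the thing itself.
- viewer.outline_of(camera, name): "pixels" (400x640 bool, what is visible of it) and "bbox" ([left, top, width, height] in pixels, round what is visible of it).
The state is a dict: "clock": time; "q": joint angles; "qd": joint speeds; "joint_torque": joint torques, N m; "tool_pos": TCP position; "eef_rot": TCP orientation; "contact_force": force on the tool from outside, world axes, zero at the start; "moment": the same for the moment, N m; "opening": opening from 0.0 (shut) to 1.0 (fully open).
Only numpy, scipy, OpenCV 4.12 (cv2) and the standard library are available. Lean on these libraries where they do the work, as an engineer would, in place of code of your own. Each camera call takes 0.05 s, during which the arm holds its last target.

TASK

The bathroom is steamy: open the flap of the counter-top extractor for a moment with the vent control, the one with the tall ball-topped stick. Tilt that stick well over towards the end of its base marked with the raised arrowhead, hold it there for at least one second without leaning it far any other way, then let it come back upright and leave it released. Do not touch the blind control, the similar unit with the short flat-topped stick.

Things in the scene. Friction and masses are not known exactly. Their poses are not given: they have to be found in the camera images.
- vent_control: White base 150 (x) by 84 (y) by 32 mm high, fixed, level, turned any way. Origin: centre of the underside, z up. A raised steel arrowhead (top 38 mm above the counter) points along +x. Stick pivot at x -30, y 0, z 30 mm: a 12 mm steel rod with a black ball, diameter 32 mm; upright, the ball's centre is at x -30, y 0, z 115 mm. The ball can be pinched from above or pushed.
- vent_tilt (a joint): Tilt of the vent stick along its base's x, rad: 0 upright, positive towards the arrowhead (+x), stops at -0.40 and 0.40. The ball's centre is 85 mm from the pivot: 0.3 rad moves it 25 mm sideways and 4 mm down and takes about 3 N at the ball. It springs back upright by itself; the extractor's flap opens only while it is tilted. Well over means more than 0.20.
- vent_side (a joint): Tilt of the same stick across its base, rad: 0 upright, positive towards the base's +y, stops at -0.40 and 0.40, sprung upright too; keep it within 0.18.
- blind_control: The blind control, not to be touched: the same white base (150 by 84 by 32 mm), fixed, with two small raised steel dots instead of an arrowhead and a short stick with a flat black disc, diameter 38 mm, its top 67 mm above the counter at x -30, y 0 mm. Origin: centre of the underside, z up.
Things that resemble listed ones, but are neither listed nor needed, are in the scene too. What is shaped like the vent_control but orange or pink is not meant.

How it is judged:
By the outcome, as a careful person would: the job done as asked, in the order asked, and still so for the second after the job is handed in, with the robot touching nothing.
It also fails if it takes over 34 s, if anything falls off the work surface, if the arm or the gripper's body presses on something with over 40 N, if the wrist force passes 120 N, or if a joint passes its speed limit or range.

## Working session

There is one attempt and no reset: what is moved stays moved. The work goes in short steps, Python scripts to look and compute and a shell command to move; the robot and the scene stay as the last step left them, time stands still between calls to the robot, and variables do not carry over. Pictures are saved under pics/ and viewed, and the job is handed in when it is done.

```bash
ls; mkdir -p pics; python3 - <<'E'
from plant import r, viewer
import cv2
s=r.get_state(); print(s['clock'],s['tool_pos'],s['eef_rot'],s['opening'],r.tcp_to_tips)
for n in ('scene','top'):
    im=viewer.snapshot(n); cv2.imwrite(f'pics/{n}0.png',im[:,:,::-1])
    for k in ('vent_control','blind_control'):
        for d in viewer.outline_of(n,k): print(n,k,d['p'],d['bbox'])
    print(viewer.camera_params(n))
print(r.get_state()['clock'])
E
```

```text
pics
0.0 [0.22920363 0.58080265 0.25192461] [ 1.86758098e-01  9.82405517e-01 -8.95060622e-04 -1.08156652e-04] 1.0006469582495794 0.014
scene vent_control 0.85 [240.5, 205.6, 46.1, 63.1]
scene vent_control 0.83 [211.7, 140.9, 45.0, 49.8]
scene vent_control 0.83 [163.4, 272.9, 70.2, 80.6]
scene vent_control 0.61 [291.9, 147.1, 34.2, 50.0]
scene blind_control 0.91 [371.8, 189.4, 63.0, 42.7]
{'intrinsics': array([[380.32022881,   0.        , 309.97428115],
       [  0.        , 380.32022881, 208.45705967],
       [  0.        ,   0.        ,   1.        ]]), 'k1': -0.007256088900730194, 'world_to_cam': array([[ 0.23296149,  0.97242832, -0.01058768, -0.0817038 ],
       [-0.83136769,  0.20479286,  0.51661169,  0.38809775],
       [ 0.50453612, -0.11154837,  0.85615434, -1.21008459],
       [ 0.        ,  0.        ,  0.        ,  1.        ]])}
top vent_control 0.94 [419.2, 82.1, 59.1, 66.5]
top vent_control 0.84 [355.7, 143.9, 47.6, 70.0]
top vent_control 0.76 [376.0, 239.0, 58.1, 73.5]
top vent_control 0.58 [288.6, 221.9, 50.9, 70.3]
top blind_control 0.88 [194.7, 151.3, 72.9, 52.3]
{'intrinsics': array([[409.23626904,   0.        , 323.65923333],
       [  0.        , 409.23626904, 198.61068751],
       [  0.        ,   0.        ,   1.        ]]), 'k1': -0.035057888319899574, 'world_to_cam': array([[-0.02318227, -0.99967926, -0.01019646, -0.00893314],
       [ 0.99235377, -0.02424678,  0.12102106, -0.47046558],
       [-0.12122948, -0.00731295,  0.99259757, -0.92859345],
       [ 0.        ,  0.        ,  0.        ,  1.        ]])}
0.3
```

View pics/scene0.png

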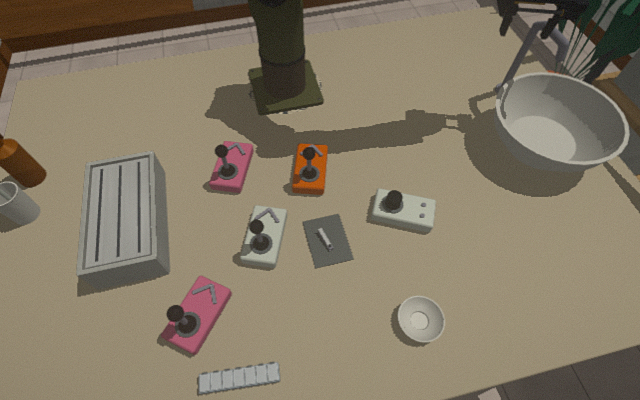

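View pics/top0.png

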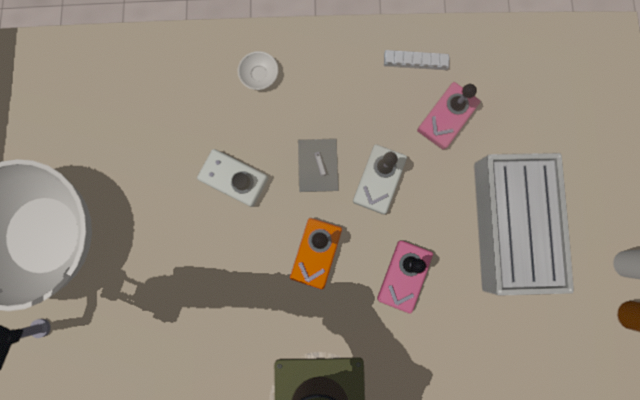

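```bash
python3 - <<'E'
import cv2
t=cv2.imread('pics/top0.png')
cv2.imwrite('pics/topcrop.png',cv2.resize(t[70:330,270:490],None,fx=2.3,fy=2.3,interpolation=cv2.INTER_CUBIC)) 
t=cv2.imread('pics/scene0.png')
cv2.imwrite('pics/scenecrop.png',cv2.resize(t[130:360,150:350],None,fx=2.6,fy=2.6,interpolation=cv2.INTER_CUBIC)) 
E
```

```text
(no output)
```

View pics/topcrop.png

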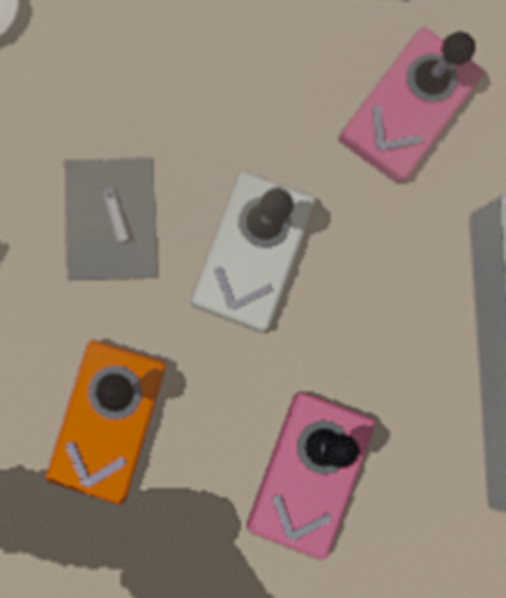

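View pics/scenecrop.png

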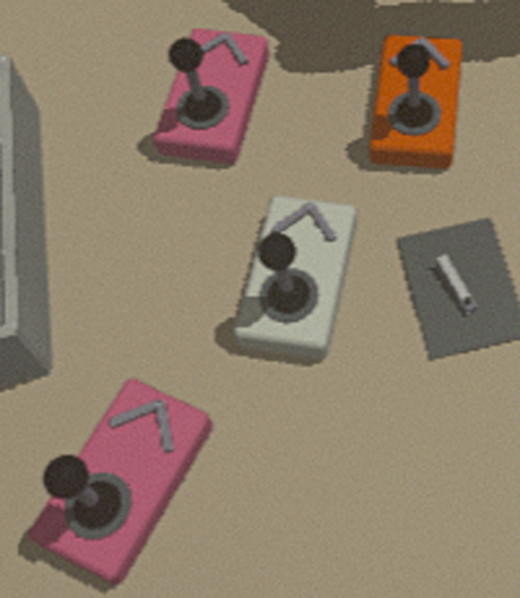

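The choices for a stick with a base, in top-picture pixels:
- white with ball stick and arrowhead at (381,180)
- orange at (316,253)
- pink at (405,276)
- pink at (448,115)
- white with flat disc and two dots at (233,178), which is the blind control

The vent control is the white one at (381,180). The crop shows its arrowhead pointing down and left, with the tip near (372,203).

```bash
cat > h.py <<'E'
import numpy as np, cv2
from plant import r, viewer
def proj(cam,P):
    c=viewer.camera_params(cam) if isinstance(cam,str) else cam
    P=np.atleast_2d(P); W=c['world_to_cam']; q=P@W[:3,:3].T+W[:3,3]
    s=np.c_[q[:,0]/-q[:,2], -q[:,1]/-q[:,2]]; s=s*(1+c['k1']*(s**2).sum(1))[:,None]
    K=c['intrinsics']; return s@K[:2,:2].T+K[:2,2]
def pose(P,x,y,a):
    c,s=np.cos(a),np.sin(a); P=np.atleast_2d(P)
    return np.c_[x+c*P[:,0]-s*P[:,1], y+s*P[:,0]+c*P[:,1], P[:,2]]
E
python3 - <<'E'
from h import *
from scipy.optimize import least_squares
top=np.array([(245,172),(318,198),(268,331),(192,303)])/2.3+[270,70]
bt=np.array([[275,205]])/2.3+[270,70]; bs=np.array([[277,251]])/2.6+[150,130]
sc=np.array([(273,197),(356,208)])/2.6+[150,130]
C=np.array([[-75,-42,32],[-75,42,32],[75,42,32],[75,-42,32]])/1e3
ball=np.array([[-30,0,115]])/1e3
# order: image top view: right = -y world, up=+x ; far-left corner first
def res(p,parts=False):
    q=pose(C,*p); b=pose(ball,*p)
    out=[proj('top',q)[[1,0,3,2]]-top if 0 else proj('top',q)-top, proj('top',b)-bt, proj('scene',b)-bs]
    return out if parts else np.concatenate(out).ravel()
best=None
for a in np.arange(-3.1,3.1,.5):
    for flip in (0,):
        f=least_squares(res,[.5,-.1,a],loss='soft_l1')
        if best is None or f.cost<best.cost: best=f
print(best.x,best.cost); print(res(best.x,True))
p=best.x
for n in('top','scene'):
    im=cv2.imread(f'pics/{n}0.png'); 
    for z in(0,.032):
        q=C.copy();q[:,2]=z
        cv2.polylines(im,[np.round(proj(n,pose(q,*p))).astype(int)],True,(0,255,0) if z else (255,0,0),1)
    u=proj(n,pose(ball,*p))[0]; cv2.circle(im,tuple(np.round(u).astype(int)),8,(0,0,255),1)
    c=u.astype(int); im=im[c[1]-50:c[1]+90,c[0]-80:c[0]+80]
    cv2.imwrite(f'pics/fit_{n}.png',cv2.resize(im,None,fx=3,fy=3,interpolation=cv2.INTER_CUBIC))
a=cv2.imread('pics/fit_top.png');b=cv2.imread('pics/fit_scene.png');o=np.hstack([a,b]);cv2.imwrite('pics/fit.png',cv2.resize(o,None,fx=.82,fy=.82))
print('ball',pose(ball,*p),'arrowdir',np.cos(p[2]),np.sin(p[2]))
# tool axes
from scipy.spatial.transform import Rotation as R
print(R.from_quat(r.get_state()['eef_rot']).as_matrix().round(3))
E
```

```text
Traceback (most recent call last):
  File "h.py", line 4, in proj
    c=viewer.camera_params(cam) if isinstance(cam,str) else cam
      ~~~~~~~~~~~~~~~~~~~~^^^^^
ValueError: time passes only in moves, steps and waits
```

```bash
sed -i 's/    c=viewer.*/    c=cp(cam) if isinstance(cam,str) else cam/; s/^def proj/_c={}\ndef cp(n):\n    if n not in _c: _c[n]=viewer.camera_params(n)\n    return _c[n]\ndef proj/' h.py
cat > fit.py <<'E'
from h import *
from scipy.optimize import least_squares
top=np.array([(245,172),(318,198),(268,331),(192,303)])/2.3+[270,70]
bt=np.array([[275,205]])/2.3+[270,70]; bs=np.array([[277,251]])/2.6+[150,130]
C=np.array([[-75,-42,32],[-75,42,32],[75,42,32],[75,-42,32]])/1e3
ball=np.array([[-30,0,115]])/1e3
def res(p,parts=False):
    q=pose(C,*p); b=pose(ball,*p)
    out=[proj('top',q)-top, proj('top',b)-bt, proj('scene',b)-bs]
    return out if parts else np.concatenate(out).ravel()
best=None
for a in np.arange(-3.1,3.1,.8):
        f=least_squares(res,[.5,-.1,a],loss='soft_l1')
        if best is None or f.cost<best.cost: best=f
print(best.x,best.cost); print(res(best.x,True))
p=best.x
for n in('top','scene'):
    im=cv2.imread(f'pics/{n}0.png'); 
    for z in(0,.032):
        q=C.copy();q[:,2]=z
        cv2.polylines(im,[np.round(proj(n,pose(q,*p))).astype(int)],True,(0,255,0) if z else (255,0,0),1)
    u=proj(n,pose(ball,*p))[0]; cv2.circle(im,tuple(np.round(u).astype(int)),8,(0,0,255),1)
    c=u.astype(int); im=im[c[1]-50:c[1]+90,c[0]-80:c[0]+80]
    cv2.imwrite(f'pics/fit_{n}.png',cv2.resize(im,None,fx=3,fy=3,interpolation=cv2.INTER_CUBIC))
a=cv2.imread('pics/fit_top.png');b=cv2.imread('pics/fit_scene.png');o=np.hstack([a,b]);cv2.imwrite('pics/fit.png',cv2.resize(o,None,fx=.82,fy=.82))
print('ball',pose(ball,*p),'arrowdir',np.cos(p[2]),np.sin(p[2]))
from scipy.spatial.transform import Rotation as R
print(R.from_quat(r.get_state()['eef_rot']).as_matrix().round(3))
E
python3 fit.py
```

```text
[ 0.51397667 -0.15478466  2.74977742] 4.137068572553311
[array([[-1.61981832, -1.74262714],
       [ 0.04222048, -0.57469114],
       [ 0.0113799 ,  0.77004253],
       [-0.86938222,  0.00862897]]), array([[ 0.83761672, -0.06814712]]), array([[-1.4766189 , -0.96913468]])]
ball [[ 0.54170319 -0.16624066  0.115     ]] arrowdir -0.9242174070482576 0.3818667103964357
[[-0.93   0.367 -0.   ]
 [ 0.367  0.93  -0.001]
 [-0.    -0.001 -1.   ]]
```

View pics/fit.png

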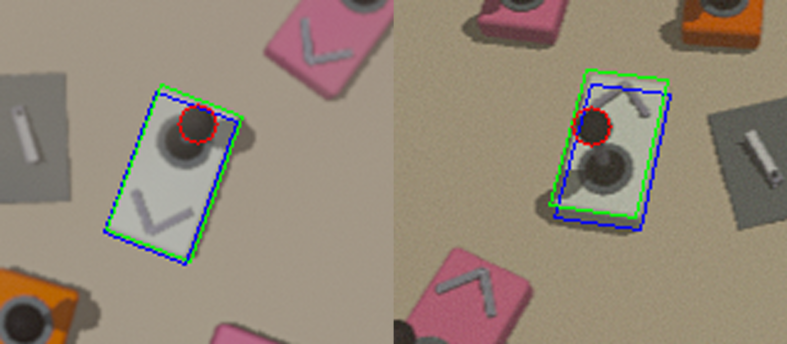

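The overlay agrees to a few mm. The tool's x axis already lies within 1° of the arrow direction. I'll move to a hover above the ball and refine the fit with the wrist camera.

```bash
python3 -m inch '[[0,[-56.5,-58,3],1],[0,[-56.5,-58,3],1],[0,[-56.5,-58,3],1],[0,[-56.5,-58,3],1],[0,[-56.5,-58,3],1],[0,[-56.5,-58,3],1],[0,[-56.5,-58,3],1],[0,[-56.5,-58,3],1],[0,[-56.5,-58,3],1],[0,[-56.5,-58,3],1],[0,[-56.5,-58,3],1],[0,[-56.5,-58,3],1],[0,[-56.5,-58,3],1],[0,[-56.5,-58,3],1],[0,[-56.5,-58,3],1],[0,[-56.5,-58,3],1],[0,[-56.5,-58,3],1],[0,[-56.5,-58,3],1],[0,[-56.5,-58,3],1],[0,[-56.5,-58,3],1]]' 10
python3 - <<'E'
from h import *
import json
s=r.get_state();print(s['clock'],s['tool_pos'],s['eef_rot'],s['qd'].round(3))
c=viewer.camera_params('wrist'); im=viewer.snapshot('wrist'); cv2.imwrite('pics/w1.png',im[:,:,::-1])
np.savez('w1.npz',**c)
for d in viewer.outline_of('wrist','vent_control'): print(d['p'],d['bbox'])
p=[ 0.51397667,-0.15478466,2.74977742]
C=np.array([[-75,-42,32],[-75,42,32],[75,42,32],[75,-42,32],[-30,0,115]])/1e3
o=im[:,:,::-1].copy(); q=proj(c,pose(C,*p)); print(q)
cv2.polylines(o,[np.round(q[:4]).astype(int)],True,(0,255,0),1); cv2.circle(o,tuple(np.round(q[4]).astype(int)),10,(0,0,255),1)
cv2.imwrite('pics/w1o.png',o)
E
```

```text
clock: 2.3
tool_pos: [0.5418, -0.1629, 0.2229]
eef_rot: [0.194, 0.981, 0.001, -0.0]
contact_force: [0.5, 0.2, 0.5]
opening: 0.999
2.3 [ 0.54175426 -0.16290153  0.22286177] [ 1.93609157e-01  9.81078474e-01  6.23774036e-04 -3.65763141e-04] [-0.004 -0.002  0.004 -0.003  0.002 -0.     0.002]
0.9 [203.0, 253.7, 85.9, 95.3]
0.84 [356.9, 0.7, 86.0, 30.4]
0.68 [280.8, 91.9, 77.9, 136.3]
0.55 [141.5, 0.0, 96.0, 51.9]
[[353.15894507 222.38967803]
 [282.86430674 222.30501087]
 [278.25045349  87.79488382]
 [357.71771585  87.98444714]
 [317.45766424 204.54404322]]
```

View pics/w1o.png

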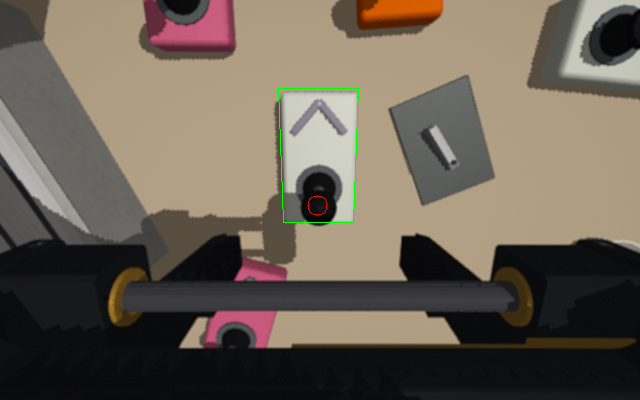

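The wrist picture shows the white arrowhead base at (280–357, 92–222), matching the green fit. The ball is at about (318,207), 2–3 mm further from the arrow than predicted. The orange, pink and blind units are clear of the fingers, so I'll descend and pinch the ball.

```bash
python3 -m inch '[[0,[-0.3,-0.3,3],0],[0,[-0.3,-0.3,6],0],[0,[-0.3,-0.3,9],0],[0,[-0.3,-0.3,11.3],0],[0,[-0.3,-0.3,11.3],0],[0,[-0.3,-0.3,11.3],0],[0,[-0.3,-0.3,11.3],0]]' 15
python3 - <<'E'
from h import *
s=r.get_state();print(s['clock'],s['tool_pos'],s['contact_force'])
for n in('wrist','scene'):
    im=viewer.snapshot(n); cv2.imwrite(f'pics/{n}2.png',im[:,:,::-1])
a=cv2.imread('pics/wrist2.png')[60:400,120:520];b=cv2.resize(cv2.imread('pics/scene2.png')[120:290,170:370],(400,340))
cv2.imwrite('pics/v2.png',np.hstack([a,b]))
E
```

```text
clock: 3.1
tool_pos: [0.5447, -0.1691, 0.1111]
eef_rot: [0.195, 0.981, 0.0, 0.001]
contact_force: [0.3, -0.5, 0.2]
opening: 1.002
3.1 [ 0.54469334 -0.1690978   0.1111352 ] [ 0.34436233 -0.45917646  0.18394685]
```

View pics/v2.png

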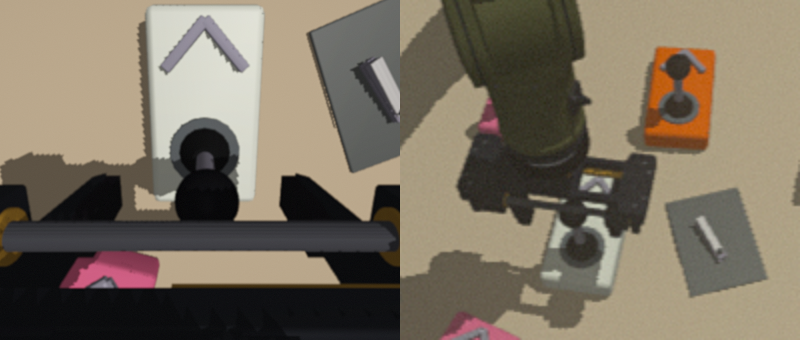

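```bash
python3 - <<'E'
from h import *
from scipy.spatial.transform import Rotation as R
s=r.get_state(); M=R.from_quat(s['eef_rot']).as_matrix(); c=viewer.camera_params('wrist')
g=s['tool_pos']-0.005*M[:,2]
print(s['tool_pos'],proj(c,np.array([g,g+.005*M[:,0],g+.005*M[:,1],g+.04*M[:,1],g-.04*M[:,1]])))
im=cv2.imread('pics/wrist2.png')[200:300,260:400]
cv2.imwrite('pics/w2c.png',cv2.resize(im,None,fx=5,fy=5))
E
```

```text
[ 0.54462533 -0.1694042   0.11114781] [[322.03493642 263.47296044]
 [322.04891861 254.09870023]
 [332.23793134 263.46788752]
 [403.6899573  263.46165975]
 [240.34957827 263.55128332]]
```

View pics/w2c.png

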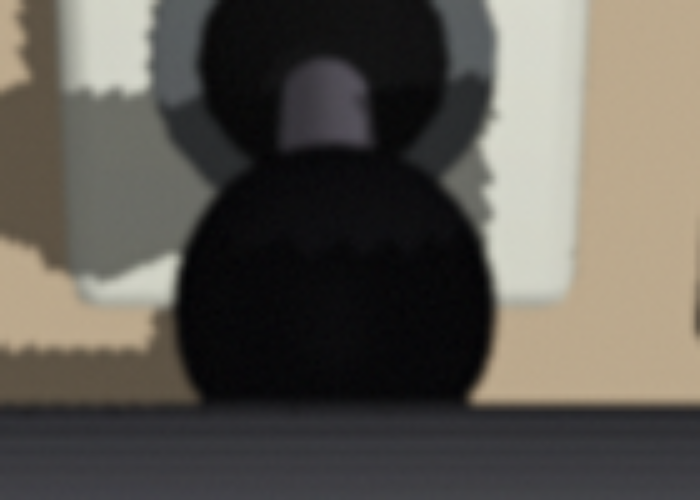

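In the wrist picture the ball centre is at about (327,262), against a grasp point of (322,263.5). That is 2.4 mm off along tool +y. I'll correct for it and pinch gently.

```bash
python3 -m inch '[[0,[0.05,0.24,0.1],0],[0.3,[0.05,0.24,0.1],0],[0.7,[0.05,0.24,0.1],0],[1,[0.05,0.24,0.1],0],[1,[0.05,0.24,0.1],0],[1,[0.05,0.24,0.1],0],[1,[0.05,0.24,0.1],0],[1,[0.05,0.24,0.1],0],[1,[0.05,0.24,0.1],0]]' 15
```

```text
clock: 4.1
tool_pos: [0.5443, -0.1669, 0.1087]
eef_rot: [0.195, 0.981, 0.0, 0.0]
contact_force: [-0.6, 0.6, -0.3]
opening: 0.339
```

```bash
python3 -m inch '[[1,[0,0,0],0],[1,[0,0,0],0],[1,[0.5,0,0],0],[1,[1,0,0.1],0],[1,[1.5,0,0.2],0],[1,[2,0,0.3],0],[1,[2.5,0,0.4],0],[1,[2.7,0,0.5],0],[1,[2.7,0,0.5],0]]' 15
python3 - <<'E'
from h import *
s=r.get_state();print(s['clock'],s['tool_pos'],s['contact_force'],s['opening'])
for n in('wrist','scene'):
    im=viewer.snapshot(n); cv2.imwrite(f'pics/{n}3.png',im[:,:,::-1])
a=cv2.imread('pics/wrist3.png')[60:400,120:520];b=cv2.resize(cv2.imread('pics/scene3.png')[120:290,170:370],(400,340))
cv2.imwrite('pics/v3.png',np.hstack([a,b]))
E
```

```text
clock: 5.0
tool_pos: [0.5191, -0.1565, 0.1037]
eef_rot: [0.195, 0.981, 0.0, -0.0]
contact_force: [3.0, -1.0, 3.2]
opening: 0.34
5.0 [ 0.51911361 -0.15645422  0.10372728] [ 2.97539002 -1.01406454  3.20622271] 0.34043191692211305
```

View pics/v3.png

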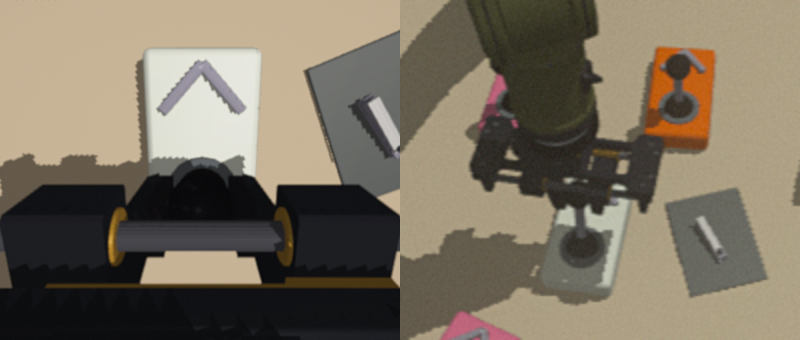

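The ball is still pinched, and the stick leans towards the arrowhead (in the scene view the rod leans up from (580,245)). The spring force is 3.1 N, which matches about 0.3 rad. I'll hold it for 1.6 s.

```bash
python3 -m inch '[[1,[0,0,0],0],[1,[0,0,0],0],[1,[0,0,0],0],[1,[0,0,0],0],[1,[0,0,0],0],[1,[0,0,0],0],[1,[0,0,0],0],[1,[0,0,0],0],[1,[0,0,0],0],[1,[0,0,0],0],[1,[0,0,0],0],[1,[0,0,0],0],[1,[0,0,0],0],[1,[0,0,0],0],[1,[0,0,0],0],[1,[0,0,0],0]]' 15
python3 - <<'E'
from h import *
s=r.get_state();print(s['clock'],s['tool_pos'],s['contact_force'],s['opening'])
for n in('wrist','scene','top'):
    im=viewer.snapshot(n); cv2.imwrite(f'pics/{n}4.png',im[:,:,::-1])
a=cv2.resize(cv2.imread('pics/wrist4.png')[180:350,220:420],(400,340));b=cv2.resize(cv2.imread('pics/scene4.png')[170:280,210:340],(400,340))
cv2.imwrite('pics/v4.png',np.hstack([a,b]))
E
```

```text
clock: 6.7
tool_pos: [0.5192, -0.1566, 0.1037]
eef_rot: [0.195, 0.981, 0.0, -0.0]
contact_force: [1.7, -0.6, 6.8]
opening: 0.337
6.7 [ 0.51921666 -0.15660463  0.10371622] [ 1.72097322 -0.64566763  6.78537497] 0.3374754047599423
```

View pics/v4.png

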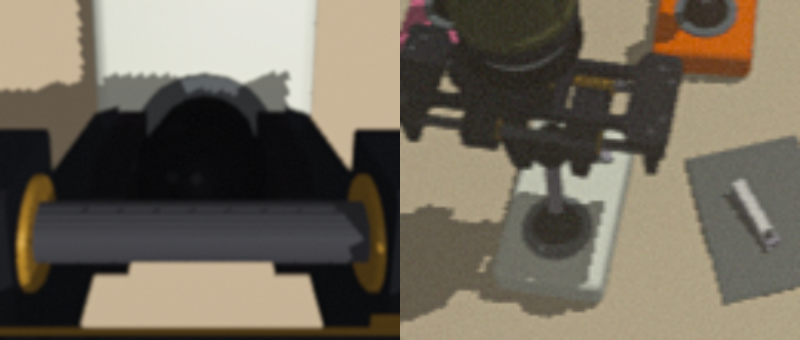

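The vertical force rose from 3.2 to 6.8 N and the horizontal force fell from 3.15 to 1.8 N during the hold. I'll check the tilt geometrically before releasing.

```bash
python3 - <<'E'
from h import *
p=[0.51397667,-0.15478466,2.74977742]
# rebase on wrist-observed ball: upright tcp
for th in (0,.1,.2,.3,.38):
    P=[[-.030+d*np.sin(th),0,.030+d*np.cos(th)] for d in (.01,.06,.085)]
    print(th,proj('scene',pose(np.array(P),*p)).round(1).tolist())
c=viewer.camera_params('wrist')
for th in (0.1,.2,.3,.38):
    print(th,proj(c,pose(np.array([[-.033+.085*np.sin(th),0,.030+.085*np.cos(th)]]),*p)).round(1))
for i in (3,4):
    im=cv2.imread(f'pics/wrist{i}.png')[200:300,260:400]
    im=cv2.convertScaleAbs(im,alpha=3,beta=10); cv2.imwrite(f'pics/t{i}.png',cv2.resize(im,(390,280)))
b=cv2.imread('pics/scene4.png')[195:255,230:300];b=cv2.resize(b,(350,300),interpolation=cv2.INTER_CUBIC)
cv2.imwrite('pics/b4.png',cv2.convertScaleAbs(b,alpha=2)) 
cv2.imwrite('pics/tt.png',np.hstack([cv2.imread('pics/t3.png'),cv2.imread('pics/t4.png')]))
E
```

```text
0 [[259.4, 241.0], [256.6, 231.0], [255.1, 225.6]]
0.1 [[259.5, 240.6], [257.2, 228.7], [256.0, 222.3]]
0.2 [[259.6, 240.3], [257.9, 226.5], [256.9, 219.2]]
0.3 [[259.7, 239.9], [258.5, 224.6], [257.9, 216.5]]
0.38 [[259.8, 239.7], [259.1, 223.2], [258.7, 214.5]]
0.1 [[321.4 304.6]]
0.2 [[321.4 287.8]]
0.3 [[321.4 270.3]]
0.38 [[321.4 256.1]]
```

View pics/tt.png

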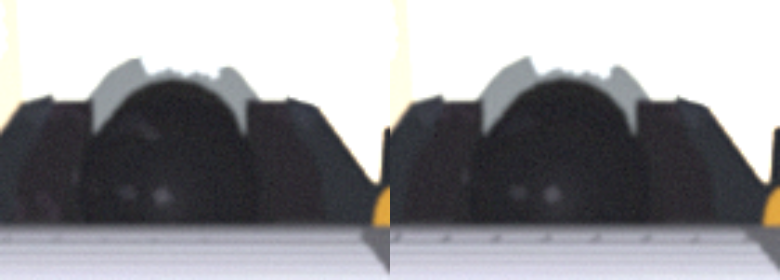

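View pics/b4.png

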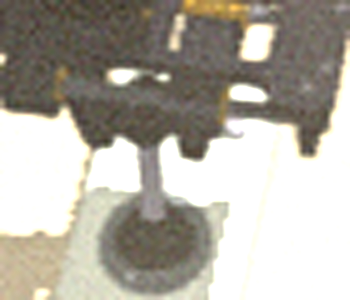

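The wrist pictures from the start and end of the hold show no slip. The ball centre is at about (322,260), which gives a tilt of about 0.3–0.36 rad with almost no sideways lean (321.4 predicted for none). I'll bring it back upright, then open.

```bash
python3 -m inch '[[1,[-0.5,0,-0.1],0],[1,[-1,0,-0.2],0],[1,[-1.5,0,-0.3],0],[1,[-2,0,-0.4],0],[1,[-2.4,0,-0.5],0],[1,[-2.7,0,-0.5],0],[1,[-2.7,0,-0.5],0],[0.7,[-2.7,0,-0.5],0],[0.5,[-2.7,0,-0.5],0],[0.3,[-2.7,0,-0.5],0],[0,[-2.7,0,-0.5],0],[0,[-2.7,0,-0.5],0],[0,[-2.7,0,-0.5],0]]' 15
python3 - <<'E'
from h import *
im=viewer.snapshot('wrist'); cv2.imwrite('pics/w5.png',im[:,:,::-1])
E
```

```text
clock: 8.15
tool_pos: [0.5443, -0.167, 0.1088]
eef_rot: [0.195, 0.981, 0.0, 0.0]
contact_force: [-0.6, 0.6, 0.8]
opening: 0.768
```

View pics/w5.png

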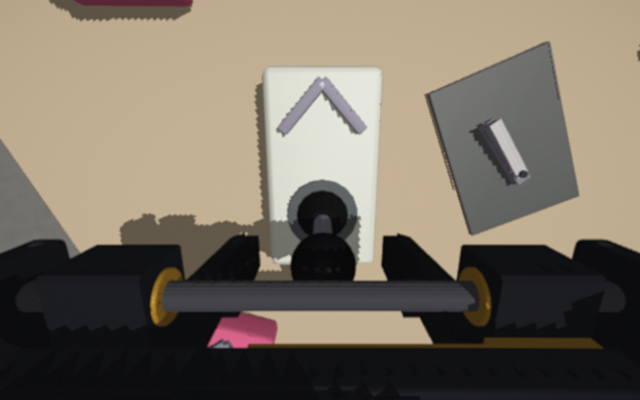

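The ball is free and upright at (323,263), centred between the opening fingers. I'll rise straight up.

```bash
python3 -m inch '[[0,[0,0,0],0],[0,[0,0,0],0],[0,[0,0,-3],0],[0,[0,0,-6],0],[0,[0,0,-10],0],[0,[0,0,-13],0],[0,[-5,0,-13],0],[0,[-10,0,-13],0],[0,[-10,0,-13],0],[0,[-10,0,-13],0],[0,[-10,0,-13],0],[0,[-10,0,-13],0]]' 15
python3 - <<'E'
from h import *
for n in('wrist','scene','top'):
    im=viewer.snapshot(n); cv2.imwrite(f'pics/{n}6.png',im[:,:,::-1])
a=cv2.resize(cv2.imread('pics/wrist6.png'),(400,250));b=cv2.resize(cv2.imread('pics/scene6.png'),(400,250))
cv2.imwrite('pics/v6.png',np.hstack([a,b])) 
s=r.get_state();print(s['clock'],s['tool_pos'],s['contact_force'])
E
```

```text
clock: 9.4
tool_pos: [0.6353, -0.2046, 0.2387]
eef_rot: [0.195, 0.981, 0.0, -0.001]
contact_force: [0.5, 0.8, 0.6]
opening: 0.995
9.55 [ 0.63592576 -0.20498812  0.23899748] [ 0.24781654  0.18352887 -0.56678668]
```

View pics/v6.png

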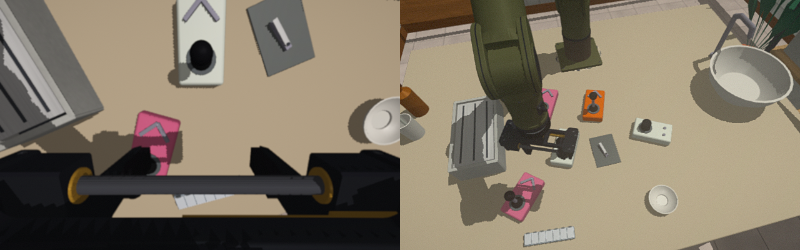

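The wrist view shows the stick upright over its collar at (202,55) in the composite. The gripper is clear and everything else is where it was, so I'm handing in.

```bash
python3 - <<'E'
from plant import r
r.finish_job(); print(r.get_state()['clock'])
E
```

```text
the job is handed in; nothing more can be done
the job is handed in; nothing more can be done
```

I opened the extractor flap with the vent control and handed the job in at about 9.6 s of the 34 s allowed. I pinched the ball of the white arrowhead unit, tilted it towards the arrowhead, and held it for at least 1.7 s. Then I brought it back upright, opened the fingers and moved clear.

- **Tilt:** I moved the ball 27 mm, which is about 0.32 rad. The wrist pictures suggested 0.3–0.36 rad, with almost no sideways lean and no slip in the grip. I had no direct reading of the joint.
- **Forces:** During the hold, the horizontal force fell from about 3.1 to 1.8 N and the vertical rose from 3.2 to 6.8 N. The pictures showed the ball had not moved, and every force I read was well below the limits.
- **Finger opening:** The grip stopped at about 30 mm on the 32 mm ball, so it was probably slightly off centre. It held throughout.
- **Final check:** The last pictures showed the stick upright and free, and nothing else visibly moved. The gripper was open and clear with almost no force on it, and it never came near the blind control.

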